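# Draw out the chest's sprung hanging arm and hang the tote on it

## Robot

A 7-joint arm with a two-finger parallel gripper is mounted at the origin on the work surface. World frame = base frame: x ahead of the robot, y to its left, z up, the work surface at z = 0. Lengths are in m, angles in rad, forces in N, time in s.
With the tool pointing down it reaches from about 0.425 to 0.925 m from the base axis. Payload 6.8 kg.
Tool frame: the origin (TCP) lies at the very end of the fingers, on their centre line; the grasp point (between the pads) lies 19 mm behind it; z points along the fingers, y is the line along which they close (so a half turn about z gives the same grasp; the last joint's range is limited). The gripper opens to 85 mm and grips with 20 to 120 N. Pads are 22 mm wide; open, the fingers measure 114 mm over their backs; the gripper's body (76 mm by 85 mm) begins 54 mm behind the grasp point. The pads swing forward as they close: fully open they stand 13 mm farther back than shut.
Start: joints at [-1.216, 0.477, 0.022, 1.555, -0.011, 1.109, -0.083], TCP at [0.301, 0.604, 0.231] pointing down, gripper open.
Joint ranges: [-2.96, 2.96], [-0.34, 2.1], [-1.41, 1.46], [0.24, 2.44], [-1.37, 4.51], [0.17, 1.92], [-2.96, 2.96]. Speed limits (rad/s): [2.39, 2.39, 3.14, 3.14, 3.14, 3.14, 3.14].

## Interface

Orientations are given as a rotation vector (axis times angle).
In Python, from bench import r gives the robot as it stands. The module is installed in compiled form; this text tells all that it offers.
- The arm moves only by the tool servo_tool, never from a script. Its argument "commands" is a list of rows, each a list of 7 numbers: the turn, a rotation vector about the world's x, y, z in degrees, then the shift along the world's x, y, z in mm, then the closure, from 0 (fully open) to 1 (shut). A call has 1 to 5 rows; each row is the pose to reach, as a shift and turn from the pose commanded when the call began; what a row does not reach only later rows make up. A row lasts 1/12 s, in which the tool goes at most 41.7 mm and 7.16 degrees, less where a joint would pass 70% of its speed; a pose out of reach is approached as far as the arm can. A call with a gripper value outside its range is refused whole. The fingers move at their own pace and stop on an object; "force" is the grip in N (left out, the last holds). Time passes only in rows, so rows that repeat a pose let the fingers close. It gives the time, the measured TCP pose, the force, the opening and the grip force at its end, in the units of the state.
- r.get_obs(): the state, without advancing time (a new reading comes with each control period).
- r.grab_frame(name): name is "side" or "top"; returns (picture, depth): 480x640x3 uint8, blue, green, red; 480x640 float32, m along the optical axis (not along the pixel's ray), 0 where there is no reading.
- r.camera_info(name): a dict with "vertical_fov" (degrees; the focal length in pixels is half the picture's height over the tangent of half this angle, whatever the lens; pixels are square), "cx", "cy" (the principal point, pixels), "D" ([k1, k2, p1, p2, k3] as OpenCV has them; the pictures are not rectified), "cam_to_world" (4x4, takes a point from camera to world coordinates). Camera axes: x right, y up, looking along -z (the intrinsics and any distortion apply to the point x, -y, -z); pixel columns grow to the right and rows downward; lengths in m; the calibration is good to about 2 mm. A picture is of the moment at which its call begins. camera_info takes no time and is no camera call.
- r.hand_in(): hands the job in; it is judged then, once.
The state is a dict: "clock": time; "joints": joint angles; "qvel": joint speeds; "tau": joint torques, N m; "tcp_pos": TCP position; "orientation": TCP orientation; "contact_force": force on the tool from outside, world axes, zero at the start; "moment": the same for the moment, N m; "grip_width": finger opening in m; "gripper_force": force on a finger pad.
Only numpy, scipy, OpenCV 4.12 (cv2) and the standard library are available. Lean on these libraries where they do the work, as an engineer would, in place of code of your own. Each camera call takes 0.05 s, during which the arm holds its last target. There are 200 camera calls.

## Task

Pull the sprung hanging arm of the tool chest straight out until it comes up against its stop, where a catch inside the chest keeps it out, and let go of it. Then hang the wooden tote by its handle on the drawn-out arm, behind the arm's upturned end, so that it hangs free and upright, and let go. Keep the tote upright on the way and leave the other things on the bench where they are.

Things in the scene. Friction and masses are not known exactly. Their poses are not given: they have to be found in the camera images.
- chest: fixed wooden tool chest, 260 deep (x) x 300 wide (y) x 290 mm high plus a 14 mm lid (flush in front) with cans on it; origin at the centre of its underside, z up; its front face is at x = -130 mm in its own frame. The hanging arm comes out of the middle of the front along the chest's own -x.
- rail (a point): middle of a level steel rail (16 mm thick, 240 mm long along y) fixed to the chest 28 mm in front of its face, 253 mm above the bench, over the arm's end. A gripper pointing straight down over the pushed-in arm would hit it: come in tilted 30 to 45 degrees, fingertips towards the chest. Axes as the chest's
- hanger: the hanging arm: a level steel bar 16 wide x 14 mm high, its front end turned up into a tongue (12 thick along x, 22 wide along y, 32 mm above the bar's top). Axes as the chest's; origin on the bar's top face, 145 mm above the bench, in the plane of the chest's front when pushed in. The tongue's centre is at x = -40 mm
- slide (a joint): how far the arm is drawn out, in m: 0 pushed in. A spring pulls it in (3 N at 0, 10 N drawn out). The stop lies between 0.12 and 0.145, differs from time to time and can only be felt. Just before the stop (last 3 mm) a hidden catch drops in by itself; let go, the arm then goes back only some 4 mm and stays. Not drawn fully to the stop, it springs all the way in
- tongue (a point): point in the tongue's middle, 18 mm above the bar's top (14 mm below the tongue's top); axes as the chest's: the arm is pulled along -x, grip the 22 mm width along y
- seat (a point): point on the bar's top face, 35 mm behind the tongue's centre, where the tote's handle belongs; axes as the chest's
- tote: loose wooden tote of about 0.3 kg: open box 80 (x) x 120 (y) x 45 mm high holding fixed rubber heels, with an upright flat handle over its middle, two posts and a top rail. Origin at the centre of its underside, z up. The window under the rail is 96 mm wide (y), from 45 to 110 mm above the underside
- tote_grip (a point): centre of the tote's handle rail, 122 mm above its underside; the rail is 14 mm thick (x), 120 mm long (y) and 24 mm high; axes as the tote's
- tote_hang (a point): middle of the lower face of the handle rail, 110 mm above the tote's underside; this rests on the arm when the tote hangs
- tray: loose wooden tray like the tote but without a handle, 80 x 120 x 45 mm: a bystander
- polish: loose polish tin, 84 mm across, 30 mm high: a bystander
- glue: loose bottle, 60 mm across, 150 mm high: a bystander
- spool: loose wooden thread spool, 52 mm across, 55 mm high: a bystander
- hammer: loose hammer lying on the bench: a bystander
- brush: loose brush lying on the bench: a bystander
Things that resemble listed ones, but are neither listed nor needed, are in the scene too. Leave any blue or turquoise look-alike of the tote alone.

How it is judged:
By the outcome, as a careful person would: the job done as asked, in the order asked, and still so for the second after the job is handed in, with the robot touching nothing.
It also fails if it takes over 69 s, if anything falls off the work surface, if the arm or the gripper's body presses on something with over 40 N, if the wrist force passes 120 N, or if a joint passes its speed limit or range.

## Working session

There is one attempt and no reset: what is moved stays moved. The work goes in short steps, Python scripts to look and compute and a tool call to move; the robot and the scene stay as the last step left them, time stands still between calls to the robot, and variables do not carry over. Pictures are saved under pics/ and viewed, at most 10 in all, crops included, and the job is handed in when it is done.

Besides the shell and the picture viewer there is one more tool, called after "Emit:" by a JSON object that holds its "method" and its "body". servo_tool: Moves the arm, as the interface text tells. Its arguments: {"type":"object","properties":{"commands":{"type":"array"},"force":{"type":"number"}},"required":["commands"]}

```bash
mkdir -p pics; cat > h.py <<'E'
import numpy as np, cv2
from bench import r
def grab(n):
    im,d=r.grab_frame(n); return im,d,r.camera_info(n)
def K(c):
    f=240/np.tan(np.radians(c["vertical_fov"])/2)
    return np.array([[f,0,c["cx"]],[0,f,c["cy"]],[0,0,1]]),np.array(c["D"],float)
def rays(c,px):
    k,D=K(c); u=cv2.undistortPoints(np.array(px,float).reshape(-1,1,2),k,D).reshape(-1,2)
    T=np.array(c["cam_to_world"]); v=np.c_[u[:,0],-u[:,1],-np.ones(len(u))]@T[:3,:3].T
    return T[:3,3],v
def onplane(c,px,z):
    o,v=rays(c,px); return o+v*((z-o[2])/v[:,2])[:,None]
def depthpts(c,px,d):
    o,v=rays(c,px); px=np.array(px,int).reshape(-1,2); return o+v*d[px[:,1],px[:,0]][:,None]
def proj(c,P):
    k,D=K(c); T=np.linalg.inv(np.array(c["cam_to_world"])); p=np.atleast_2d(P)@T[:3,:3].T+T[:3,3]
    p=p*[1,-1,-1]; return cv2.projectPoints(p,np.zeros(3),np.zeros(3),k,D)[0].reshape(-1,2)
E
python3 - <<'E'
from h import *
for n in("side","top"):
    im,d,c=grab(n); cv2.imwrite(f"pics/{n}0.png",im); np.save(f"{n}0.npy",d); print(n,c, (d>0).mean())
print(r.get_obs())
E
```

```text
side {'vertical_fov': 48.16837467283524, 'cx': 312.18530324057883, 'cy': 234.7246238376925, 'D': array([0.04277275, 0.        , 0.        , 0.        , 0.        ]), 'cam_to_world': array([[ 0.98395141,  0.1194085 , -0.13259426,  0.40153572],
       [-0.1782924 ,  0.62805089, -0.75747204, -0.88321921],
       [-0.00717266,  0.76895623,  0.63926119,  0.85169332],
       [ 0.        ,  0.        ,  0.        ,  1.        ]])} 0.9960709635416667
top {'vertical_fov': 51.69215781889375, 'cx': 307.32038744952484, 'cy': 238.3291709055013, 'D': array([-0.01260682,  0.        ,  0.        ,  0.        ,  0.        ]), 'cam_to_world': array([[ 0.0101849 ,  0.98831779, -0.15206648,  0.36689425],
       [-0.99991563,  0.01129216,  0.00641955, -0.03061917],
       [ 0.00806172,  0.15198827,  0.98834942,  1.4003822 ],
       [ 0.        ,  0.        ,  0.        ,  1.        ]])} 0.9959602864583333
{'clock': 0.1, 'joints': array([-1.21608127,  0.4777307 ,  0.02237464,  1.55631128, -0.01152286,
        1.10931525, -0.08310627]), 'qvel': array([ 0.00113028, -0.0011329 ,  0.0013797 , -0.00206934,  0.00187518,
       -0.00148926,  0.00201703]), 'tau': array([ 5.17179622e-03, -5.97762144e+01,  1.61380872e+00, -2.81955332e+01,
        1.28315089e-02,  5.03688992e-03, -9.80590926e-06]), 'tcp_pos': array([0.30115536, 0.60351539, 0.23043211]), 'orientation': array([-7.20493788e-01, -3.05758517e+00,  2.53607138e-03]), 'contact_force': array([ 0.07677083,  0.03507187, -0.49191985]), 'moment': array([0.00681489, 0.01745531, 0.02145793]), 'gripper_force': 0.0, 'grip_width': 0.08521812011572155}
```

View pics/side0.png

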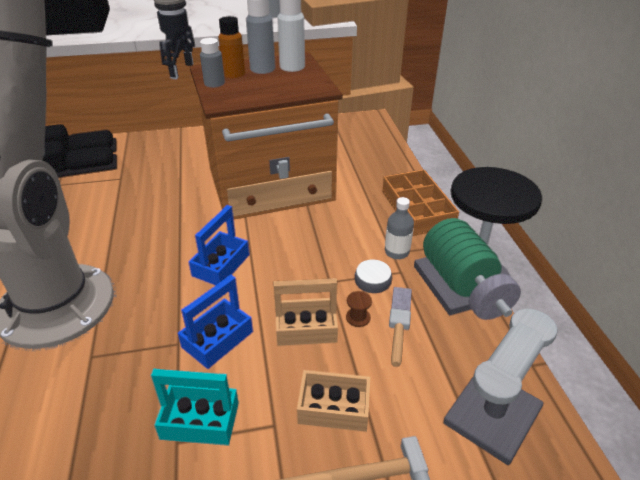

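View pics/top0.png

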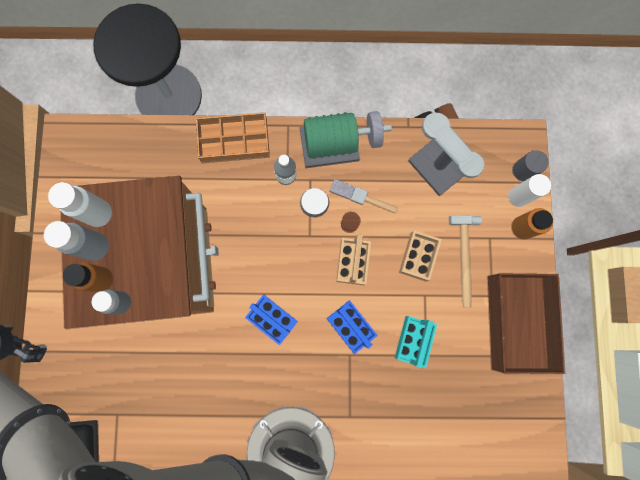

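The natural-wood tote with a handle is at side (306,312) and top (353,260). It could be confused with the blue totes at side (220,245) and (216,322), the turquoise one at (197,408), and the handleless wooden tray at (334,400). The chest front faces world -y. The tongue is at side (284,168) and top (211,251), under the steel rail.

```bash
python3 - <<'E'
from h import *
I={n:cv2.imread(f"pics/{n}0.png") for n in("side","top")}
C={n:r.camera_info(n) for n in I}
W={}
vv,uu=np.mgrid[0:480,0:640]; px=np.c_[uu.ravel(),vv.ravel()]
for n in I:
    d=np.load(f"{n}0.npy"); W[n]=depthpts(C[n],px,d).reshape(480,640,3)
def box(n,u0,u1,v0,v1,z0,z1):
    m=np.zeros((480,640),bool); m[v0:v1,u0:u1]=1
    m&=(W[n][...,2]>z0)&(W[n][...,2]<z1); return W[n][m],m
def rep(s,P):
    P=P[:, :]; rc=cv2.minAreaRect(P[:,:2].astype(np.float32)*1000)
    print(s,len(P),"mean",P.mean(0).round(4),"minz/max",np.percentile(P[:,2],[2,50,98]).round(4),"rect",np.round(rc[0],1),np.round(rc[1],1),round(rc[2],1))
rep("tote rail top",box("top",330,380,225,295,.115,.15)[0])
rep("tote rail side",box("side",265,345,270,350,.112,.15)[0])
rep("tote body top",box("top",330,380,225,295,.035,.06)[0])
rep("rail top",box("top",184,220,185,310,.235,.275)[0])
rep("rail side",box("side",215,340,110,145,.24,.27)[0])
rep("tongue top",box("top",203,222,240,262,.13,.2)[0])
rep("tongue side",box("side",265,300,150,185,.1,.2)[0])
rep("chest lid",box("top",60,200,170,330,.29,.315)[0])
T,m=box("side",265,300,150,185,.1,.2)
for v in range(154,184,2): print(v,[tuple((W["side"][v,u]*1000).round().astype(int)) for u in range(270,296,4)])
a=cv2.resize(I["side"][110:220,220:350],None,fx=4.5,fy=4.5,interpolation=cv2.INTER_CUBIC)
b=cv2.resize(I["side"][265:350,260:345],(495,495),interpolation=cv2.INTER_CUBIC)[:, :215*1]
cv2.imwrite("pics/crop1.png",cv2.resize(np.hstack([a,b]) if a.shape[0]==b.shape[0] else a,(800,495)))
E
```

```text
tote rail top 279 mean [ 0.5136 -0.167   0.1326] minz/max [0.1188 0.1332 0.1381] rect [ 514.8 -167.7] [ 14.4 120.5] 83.2
tote rail side 821 mean [ 0.5116 -0.1716  0.1277] minz/max [0.1135 0.13   0.1367] rect [ 512.  -168.9] [ 19.3 119.3] 84.8
tote body top 379 mean [ 0.5287 -0.1669  0.0458] minz/max [0.0363 0.0453 0.0582] rect [ 533.9 -170. ] [ 80.9 159.3] 83.8
rail top 1308 mean [0.5193 0.2185 0.2575] minz/max [0.2377 0.2584 0.2727] rect [522.8 218.9] [290.6  38.1] 6.5
rail side 1920 mean [0.5141 0.2222 0.2576] minz/max [0.2462 0.258  0.269 ] rect [520.9 219.4] [294.7  48.9] 6.4
tongue top 109 mean [0.5229 0.201  0.1579] minz/max [0.1337 0.1507 0.1792] rect [524.4 205.1] [22.  30.4] 5.1
tongue side 1035 mean [0.5218 0.2293 0.1471] minz/max [0.1016 0.1502 0.1839] rect [526.3 216.2] [91.  55.8] 7.9
chest lid 13010 mean [0.4985 0.343  0.3032] minz/max [0.2986 0.3032 0.3081] rect [504.7 373.2] [321.3 278.1] 6.6
154 [(np.int64(496), np.int64(236), np.int64(175)), (np.int64(506), np.int64(235), np.int64(175)), (np.int64(515), np.int64(234), np.int64(174)), (np.int64(526), np.int64(240), n
[... 4118 characters left out ...]
np.int64(553), np.int64(237), np.int64(98))]
180 [(np.int64(492), np.int64(232), np.int64(104)), (np.int64(502), np.int64(234), np.int64(101)), (np.int64(512), np.int64(236), np.int64(98)), (np.int64(522), np.int64(234), np.int64(99)), (np.int64(532), np.int64(234), np.int64(98)), (np.int64(542), np.int64(235), np.int64(95)), (np.int64(552), np.int64(237), np.int64(93))]
182 [(np.int64(491), np.int64(231), np.int64(99)), (np.int64(501), np.int64(229), np.int64(99)), (np.int64(511), np.int64(233), np.int64(94)), (np.int64(521), np.int64(231), np.int64(95)), (np.int64(532), np.int64(235), np.int64(90)), (np.int64(541), np.int64(230), np.int64(93)), (np.int64(552), np.int64(234), np.int64(89))]
```

View pics/crop1.png

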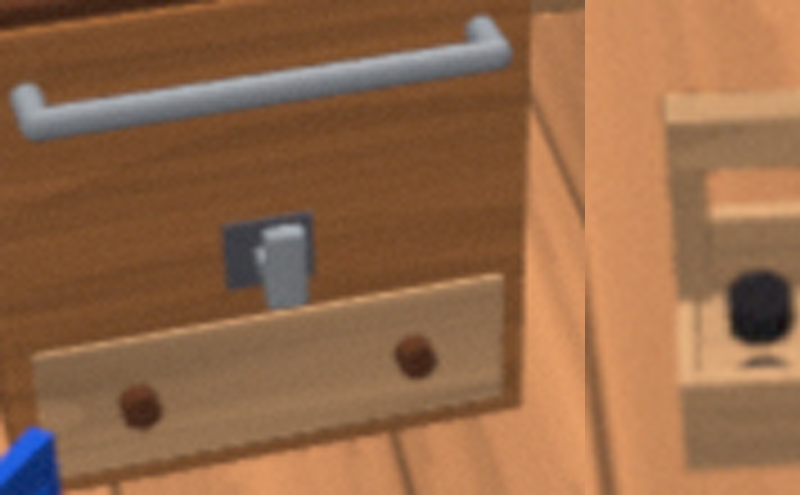

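The crop shows the steel rail, the upright tongue below it (side u 279–288, v 161–178), and the natural-wood tote with its handle. My choice of tote stands.

```bash
cat >> h.py <<'E'
from scipy.spatial.transform import Rotation as R
def tool(head,tilt=0,az=96.5):
    """tool y at heading head deg; tool z = down, tilted tilt deg towards heading az"""
    h=np.radians(head); y=np.array([np.cos(h),np.sin(h),0]); t=np.radians(tilt); a=np.radians(az)
    z=np.array([np.cos(a)*np.sin(t),np.sin(a)*np.sin(t),-np.cos(t)]); x=np.cross(y,z); x/=np.linalg.norm(x)
    return R.from_matrix(np.c_[x,np.cross(z,x),z])
def go(p,Rt):
    o=r.get_obs(); R0=R.from_rotvec(o["orientation"])
    best=min((Rt,Rt*R.from_euler("z",180,degrees=True)),key=lambda q:(q*R0.inv()).magnitude())
    t=(best*R0.inv()).as_rotvec(degrees=True); s=(np.array(p)-o["tcp_pos"])*1000
    print("turn",t.round(1),"(%.0f)"%np.linalg.norm(t),"shift",s.round(1),"(%.0f)"%np.linalg.norm(s))
E
python3 - <<'E'
from h import *
C={n:r.camera_info(n) for n in("side","top")}
def tri(a,b):
    o1,v1=rays(C["side"],[a]);o2,v2=rays(C["top"],[b]);v1=v1[0];v2=v2[0]
    s=np.linalg.lstsq(np.c_[v1,-v2],o2-o1,rcond=None)[0]; p,q=o1+s[0]*v1,o2+s[1]*v2
    return ((p+q)/2).round(4),round(np.linalg.norm(p-q)*1000,1)
# steel: bright grey mask
for n,b in(("side",(272,296,154,184)),("top",(203,222,238,264)),("side",(215,345,110,145)),("top",(184,214,185,310))):
    im=cv2.imread(f"pics/{n}0.png"); hs=cv2.cvtColor(im,cv2.COLOR_BGR2HSV); u0,u1,v0,v1=b
    m=np.zeros((480,640),np.uint8); m[v0:v1,u0:u1]=((hs[...,1]<70)&(hs[...,2]>95))[v0:v1,u0:u1]
    k,l,st,ce=cv2.connectedComponentsWithStats(m); i=1+st[1:,4].argmax(); print(n,b,st[i],ce[i].round(1))
    if "top"==n and u0==203: 
        for v in range(244,260,1): print(v,''.join('#' if x else '.' for x in m[v,203:222]))
    if n=="side" and u0==272:
        for v in range(154,184): print(v,''.join('#' if x else '.' for x in m[v,272:296]))
def planeY(px,p0,nrm):
    o,v=rays(C["side"],px); return o+v*(((p0-o)@nrm)/(v@nrm))[:,None]
nrm=np.array([.113,-.9935,0]); p0=np.array([.52,.192,.16])
print("tongue front face",planeY([[279,163],[288.2,163],[278.5,178],[288,178]],p0,nrm).round(4))
print("tote rail top z=.134 via top", onplane(C["top"],[[362,236],[355,284],[358.5,260]],.134).round(4))
E
```

```text
side (272, 296, 154, 184) [276 160  13  19 182] [282.6 168.6]
154 ........................
155 ........................
156 ........................
157 .............#..........
158 .......##...............
159 .#......................
160 ........########........
161 ......##########........
162 ......##########........
163 ......##########........
164 ......##########........
165 ....############........
166 .....###########........
167 .....###########........
168 .....###########........
169 ......##########........
170 ......##########........
171 .......#########........
172 .......#########........
173 ......##########........
174 .......#########........
175 .......##########.......
176 .......##########.......
177 .......#########........
178 ........###.............
179 ........................
180 ........................
181 ........................
182 ........................
183 ........................
top (203, 222, 238, 264) [203 238  15  26 186] [208.3 251.2]
244 ###................
245 ###......###.......
246 ###.....#####......
247 ###.....######.....
248 #######.#######....
249 #############.#....
250 ###############....
251 #############.#....
252 ###############....
253 ###############....
254 ###############....
255 #######....####....
256 ####...............
257 ####...............
258 ####...............
259 ####...............
side (215, 345, 110, 145) [222 113 112  28 809] [277.5 128.7]
top (184, 214, 185, 310) [ 186  193   28  109 1034] [201.  247.6]
tongue front face [[0.5122 0.1911 0.1758]
 [0.5342 0.1936 0.1717]
 [0.509  0.1907 0.1345]
 [0.5321 0.1934 0.1298]]
tote rail top z=.134 via top [[ 0.5695 -0.1804  0.134 ]
 [ 0.4452 -0.1617  0.134 ]
 [ 0.5069 -0.171   0.134 ]]
```

```bash
python3 - <<'E'
from h import *
C={n:r.camera_info(n) for n in("side","top")}
def tri(a,b):
    o1,v1=rays(C["side"],[a]);o2,v2=rays(C["top"],[b]);v1=v1[0];v2=v2[0]
    s=np.linalg.lstsq(np.c_[v1,-v2],o2-o1,rcond=None)[0]; p,q=o1+s[0]*v1,o2+s[1]*v2
    return ((p+q)/2).round(4),round(np.linalg.norm(p-q)*1000,1)
print("tongue top",tri((283.8,161.3),(214.2,250.3)), "plane",onplane(C["top"],[[214.2,250.3]],.177).round(4),onplane(C["side"],[[283.8,161.3]],.177).round(4))
print("rail ends", tri((226,133),(203,301)),tri((331,122),(193,194)))
T=np.array([.523,.198,.163])
zt=tool(6.5,40).as_matrix()[:,2]; print(zt)
print("grasp TCP",(T+.019*zt).round(4),"pre",(T-.06*zt).round(4))
go([.22,.45,.36],tool(40)); go([.38,.22,.36],tool(25)); go(T-.08*zt,tool(6.5,40))
E
```

```text
tongue top (array([0.523 , 0.1924, 0.1782]), np.float64(1.6)) plane [[0.5224 0.1927 0.177 ]] [[0.5241 0.1945 0.177 ]]
rail ends (array([0.3968, 0.1981, 0.2626]), np.float64(3.8)) (array([0.6468, 0.2361, 0.2454]), np.float64(3.6))
[-0.07276562  0.63865568 -0.76604444]
grasp TCP [0.5216 0.2101 0.1484] pre [0.5274 0.1597 0.209 ]
turn [  0.1  -0.1 -23.5] (23) shift [ -81.2 -153.5  129.6] (217)
turn [  0.1  -0.1 -38.5] (38) shift [  78.8 -383.5  129.6] (412)
turn [ 34.2  23.8 -54.6] (69) shift [ 227.7 -456.6   -6.1] (510)
```

Emit:
{"method": "servo_tool", "body": {"commands": [[0,0,-4,-20,-30,30,0.2],[0,0,-9,-40,-60,60,0.2],[0,0,-14,-55,-90,90,0.2],[0,0,-19,-70,-120,115,0.2],[0,0,-23,-80,-150,130,0.2]]}}

```text
clock: 0.52
tcp_pos: [0.2223, 0.4592, 0.3593]
orientation: [-1.32, -2.85, -0.002]
contact_force: [0.4, -0.1, 1.4]
grip_width: 0.0682
gripper_force: 0.0
```

Emit:
{"method": "servo_tool", "body": {"commands": [[0,0,-4,15,-38,0,0.2],[0,0,-8,35,-74,0,0.2],[0,0,-12,60,-106,0,0.2],[0,0,-16,85,-140,0,0.2],[0,0,-20,110,-172,0,0.2]]}}

```text
clock: 0.93
tcp_pos: [0.3339, 0.2856, 0.3579]
orientation: [-1.795, -2.578, -0.0]
contact_force: [0.9, -0.1, 0.5]
grip_width: 0.0684
gripper_force: 0.0
```

Emit:
{"method": "servo_tool", "body": {"commands": [[0,0,-4,30,-28,0,0.2],[0,0,-8,60,-56,0,0.2],[0,0,-11,90,-84,0,0.2],[0,0,-14,120,-112,0,0.2],[0,0,-14,150,-140,0,0.2]]}}

```text
clock: 1.35
tcp_pos: [0.4843, 0.1459, 0.358]
orientation: [-2.095, -2.341, -0.001]
contact_force: [1.3, 0.7, -0.5]
grip_width: 0.0683
gripper_force: 0.0
```

```bash
python3 - <<'E'
from h import *
o=r.get_obs(); print(o["clock"],o["tcp_pos"],o["joints"].round(2),o["grip_width"])
T=np.array([.523,.196,.163]); zt=tool(6.5,40).as_matrix()[:,2]
go(T-.08*zt,tool(6.5,40)); go(T+.018*zt,tool(6.5,40))
E
```

```text
1.35 [0.48434295 0.14586291 0.3580012 ] [-0.88  0.08  0.5   1.81 -0.04  1.26 -0.25] 0.06826919665723738
turn [39.7  4.5  0.2] (40) shift [  44.5   -1.  -133.7] (141)
turn [39.7  4.5  0.2] (40) shift [  37.3   61.6 -208.8] (221)
```

Emit:
{"method": "servo_tool", "body": {"commands": [[7,0.8,0,10,-20,-10,0.2],[14,1.6,0,20,-25,-30,0.2],[21,2.4,0,30,-20,-60,0.2],[28,3.2,0,40,-10,-90,0.2],[34.5,4,0,44,-5,-115,0.2]]}}

```text
clock: 1.77
tcp_pos: [0.5291, 0.1425, 0.2421]
orientation: [-1.755, -1.962, -0.557]
contact_force: [0.7, 0.4, -0.1]
grip_width: 0.0684
gripper_force: 0.0
```

Emit:
{"method": "servo_tool", "body": {"commands": [[5.2,0.5,0,0,4,-18,0.2],[5.2,0.5,0,0,4,-18,0.2]]}}

```text
clock: 1.93
tcp_pos: [0.525, 0.1435, 0.2186]
orientation: [-1.706, -1.893, -0.609]
contact_force: [-1.1, -0.4, 0.1]
grip_width: 0.0684
gripper_force: 0.0
```

```bash
python3 - <<'E'
from h import *
im,d,c=grab("side"); cv2.imwrite("pics/s1.png",cv2.resize(im[60:240,180:400],None,fx=3.4,fy=3.3,interpolation=cv2.INTER_CUBIC))
o=r.get_obs(); print(o["clock"],o["tcp_pos"],o["contact_force"])
T=np.array([.523,.196,.163]); zt=tool(6.5,40).as_matrix()[:,2]
go(T-.08*zt,tool(6.5,40)); go(T+.018*zt,tool(6.5,40))
E
```

```text
1.9833 [0.52601689 0.14450338 0.22152682] [0.25264499 0.80252958 0.01400326]
turn [ 0.2 -0.4  0.2] (1) shift [2.8 0.4 2.8] (4)
turn [ 0.2 -0.4  0.2] (1) shift [ -4.3  63.  -72.3] (96)
```

View pics/s1.png

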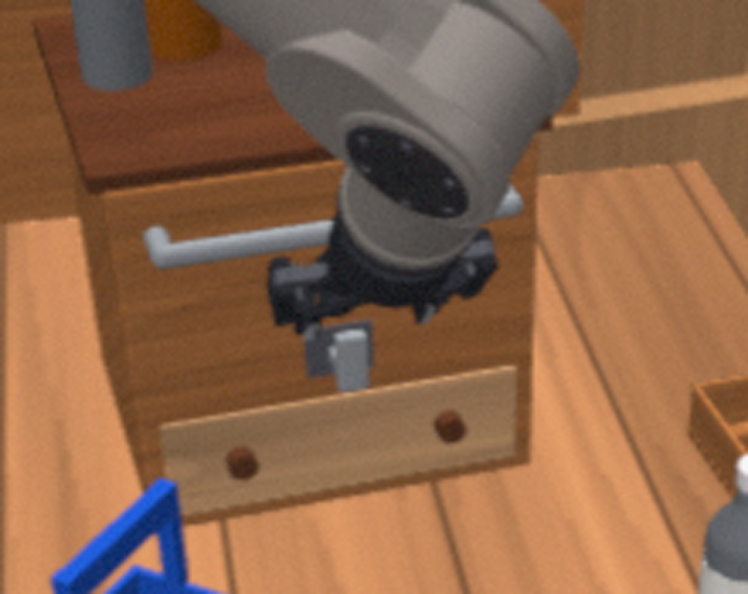

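The tilted gripper stands in front of the tongue (crop (352,360)), with its fingers on either side and clear of the rail.

Emit:
{"method": "servo_tool", "body": {"commands": [[0,0,0,-1,16,-18,0.2],[0,0,0,-2,32,-36,0.2],[0,0,0,-3,48,-54,0.2],[0,0,0,-4,63,-72,0.2],[0,0,0,-4,63,-72,0.2]]}}

```text
clock: 2.4
tcp_pos: [0.5213, 0.2147, 0.1528]
orientation: [-1.691, -1.91, -0.613]
contact_force: [-0.3, 0.3, 0.9]
grip_width: 0.0685
gripper_force: 0.0
```

Emit:
{"method": "servo_tool", "body": {"commands": [[0,0,0,0,0,0,1],[0,0,0,0,0,0,1],[0,0,0,0,0,0,1],[0,0,0,0,0,0,1],[0,0,0,0,0,0,1]], "force": 60}}

```text
clock: 2.82
tcp_pos: [0.5225, 0.2086, 0.1547]
orientation: [-1.698, -1.903, -0.618]
contact_force: [-8.0, -4.5, 9.9]
grip_width: 0.021
gripper_force: 59.5
```

```bash
python3 - <<'E'
from h import *
o=r.get_obs(); print(o)
T=np.array([.523,.196,.163]); zt=tool(6.5,40).as_matrix()[:,2]
go(T+.018*zt,tool(6.5,40))
E
```

```text
{'clock': 2.8167, 'joints': array([-0.44690268,  0.50075461,  0.42800629,  2.01115824, -1.08781274,
        1.08300192,  0.80532765]), 'qvel': array([ 0.00419172,  0.00128713, -0.00326466,  0.00048173, -0.00285387,
       -0.00080939,  0.00198233]), 'tau': array([-1.22606009e+00, -4.43139446e+01,  4.76912364e+00, -2.08311725e+01,
       -2.60572739e+00, -6.31606746e-01, -1.92444760e-02]), 'tcp_pos': array([0.52246837, 0.20863917, 0.15473058]), 'orientation': array([-1.69767862, -1.90335298, -0.61798848]), 'contact_force': array([-7.98984427, -4.52587127,  9.94255897]), 'moment': array([-0.15978487,  1.37634033,  1.15067919]), 'gripper_force': 59.539783000946045, 'grip_width': 0.02097936638761447}
turn [-0.  -0.  -0.1] (0) shift [-0.8 -1.1 -5.5] (6)
```

Emit:
{"method": "servo_tool", "body": {"commands": [[0,0,0,1.5,-19,1,1],[0,0,0,3.5,-39,1,1],[0,0,0,6,-59,1,1],[0,0,0,8.5,-79,1,1],[0,0,0,10.5,-99,1,1]]}}

```text
clock: 3.23
tcp_pos: [0.5335, 0.1122, 0.1549]
orientation: [-1.695, -1.904, -0.619]
contact_force: [1.6, 11.1, -4.6]
grip_width: 0.0206
gripper_force: 59.9
```

Emit:
{"method": "servo_tool", "body": {"commands": [[0,0,0,0.5,-4,0,1],[0,0,0,1,-8,0,1],[0,0,0,1.4,-12,0,1],[0,0,0,1.8,-16,0,1],[0,0,0,1.8,-16,0,1]]}}

```text
clock: 3.65
tcp_pos: [0.5353, 0.0967, 0.1549]
orientation: [-1.695, -1.903, -0.619]
contact_force: [-1.4, 7.8, -0.2]
grip_width: 0.0206
gripper_force: 60.6
```

Emit:
{"method": "servo_tool", "body": {"commands": [[0,0,0,0.3,-2.5,0,1],[0,0,0,0.6,-5,0,1],[0,0,0,0.9,-8,0,1],[0,0,0,0.9,-8,0,1]]}}

```text
clock: 3.98
tcp_pos: [0.5361, 0.0892, 0.1549]
orientation: [-1.695, -1.903, -0.619]
contact_force: [-1.2, 8.0, -0.3]
grip_width: 0.0208
gripper_force: 60.5
```

Emit:
{"method": "servo_tool", "body": {"commands": [[0,0,0,0.3,-2.5,0,1],[0,0,0,0.6,-5,0,1],[0,0,0,0.6,-5,0,1]]}}

```text
clock: 4.23
tcp_pos: [0.5367, 0.0844, 0.1548]
orientation: [-1.694, -1.903, -0.619]
contact_force: [-0.6, 9.4, -1.5]
grip_width: 0.0208
gripper_force: 60.4
```

Emit:
{"method": "servo_tool", "body": {"commands": [[0,0,0,0.3,-2.5,0,1],[0,0,0,0.6,-5,0,1],[0,0,0,0.6,-5,0,1]]}}

```text
clock: 4.48
tcp_pos: [0.5372, 0.0796, 0.1549]
orientation: [-1.694, -1.903, -0.619]
contact_force: [-1.1, 9.2, -0.7]
grip_width: 0.0208
gripper_force: 60.4
```

Now 130 mm out, with spring force only.

Emit:
{"method": "servo_tool", "body": {"commands": [[0,0,0,0.3,-2,0,1],[0,0,0,0.5,-4,0,1],[0,0,0,0.5,-4,0,1]]}}

```text
clock: 4.73
tcp_pos: [0.5377, 0.0758, 0.1549]
orientation: [-1.693, -1.903, -0.619]
contact_force: [-0.7, 10.4, -0.1]
grip_width: 0.0212
gripper_force: 60.3
```

Emit:
{"method": "servo_tool", "body": {"commands": [[0,0,0,0.3,-2,0,1],[0,0,0,0.5,-4,0,1],[0,0,0,0.5,-4,0,1]]}}

```text
clock: 4.98
tcp_pos: [0.5381, 0.0718, 0.1549]
orientation: [-1.693, -1.903, -0.619]
contact_force: [-1.8, 9.4, -0.7]
grip_width: 0.0211
gripper_force: 60.3
```

Emit:
{"method": "servo_tool", "body": {"commands": [[0,0,0,0.3,-2,0,1],[0,0,0,0.5,-4,0,1],[0,0,0,0.5,-4,0,1]]}}

```text
clock: 5.23
tcp_pos: [0.5381, 0.0717, 0.1549]
orientation: [-1.687, -1.902, -0.621]
contact_force: [-0.9, 20.6, -5.1]
grip_width: 0.0208
gripper_force: 60.3
```

Emit:
{"method": "servo_tool", "body": {"commands": [[0,0,0,0.3,-2,0,1],[0,0,0,0.5,-4,0,1],[0,0,0,0.5,-4,0,1]]}}

```text
clock: 5.48
tcp_pos: [0.5381, 0.0716, 0.155]
orientation: [-1.68, -1.9, -0.622]
contact_force: [0.6, 30.9, -8.9]
grip_width: 0.0205
gripper_force: 60.6
```

Stop felt at about 138 mm, with the force rising to 31 N. I'll ease back and check that the catch holds.

Emit:
{"method": "servo_tool", "body": {"commands": [[0,0,0,-0.3,3,0,1],[0,0,0,-0.6,6,0,1],[0,0,0,-1,9,0,1],[0,0,0,-1.3,12,0,1],[0,0,0,-1.3,12,0,1]]}}

```text
clock: 5.9
tcp_pos: [0.5377, 0.076, 0.1549]
orientation: [-1.693, -1.904, -0.619]
contact_force: [-0.5, 9.7, -1.9]
grip_width: 0.0207
gripper_force: 63.1
```

Emit:
{"method": "servo_tool", "body": {"commands": [[0,0,0,-0.2,2,0,1],[0,0,0,-0.4,4,0,1],[0,0,0,-0.4,4,0,1]]}}

```text
clock: 6.15
tcp_pos: [0.5376, 0.0766, 0.1548]
orientation: [-1.699, -1.904, -0.618]
contact_force: [-4.1, 1.0, 4.9]
grip_width: 0.0206
gripper_force: 64.4
```

Emit:
{"method": "servo_tool", "body": {"commands": [[0,0,0,0,0,0,0.2],[0,0,0,0,0,0,0.2],[0,0,0,0,0,0,0.2],[0,0,0,0,0,0,0.2],[0,0,0,1,-12,14,0.2]]}}

```text
clock: 6.57
tcp_pos: [0.5377, 0.067, 0.1662]
orientation: [-1.696, -1.903, -0.614]
contact_force: [0.2, 0.1, 0.7]
grip_width: 0.0683
gripper_force: 0.0
```

Emit:
{"method": "servo_tool", "body": {"commands": [[0,0,0,2,-19,23,0.2],[0,0,0,4,-38,46,0.2],[0,0,0,5,-50,80,0.2],[0,0,0,5,-60,120,0.2],[0,0,0,5,-70,160,0.2]]}}

```text
clock: 6.98
tcp_pos: [0.5439, -0.0064, 0.3292]
orientation: [-1.702, -1.903, -0.617]
contact_force: [1.4, -0.1, -1.2]
grip_width: 0.0684
gripper_force: 0.0
```

```bash
python3 - <<'E'
from h import *
P=np.array([.5135,-.168,.134]); 
o=r.get_obs(); print(o["clock"],o["tcp_pos"],o["joints"].round(2),o["contact_force"].round(1))
go([.5135,-.168,.24],tool(83.2)); go([.5135,-.168,.24],tool(83.2)*R.from_euler("z",180,degrees=True))
print(tool(83.2).as_matrix().round(2), R.from_rotvec(o["orientation"]).as_matrix().round(2))
E
```

```text
6.9833 [ 0.54391433 -0.00643314  0.3292062 ] [-0.2   0.39  0.61  1.73 -0.8   1.54  0.74] [ 1.4 -0.1 -1.2]
turn [-30.4 -30.3  73.5] (85) shift [ -30.4 -161.6  -89.2] (187)
turn [-30.4 -30.3  73.5] (85) shift [ -30.4 -161.6  -89.2] (187)
[[-0.99  0.12  0.  ]
 [ 0.12  0.99  0.  ]
 [ 0.    0.   -1.  ]] [[-0.09  0.99 -0.07]
 [ 0.76  0.11  0.64]
 [ 0.64 -0.   -0.77]]
```

Emit:
{"method": "servo_tool", "body": {"commands": [[-2.5,-2.5,6.1,-6,-30,0,0.2],[-5,-5,12.2,-12,-60,0,0.2],[-7.6,-7.6,18.3,-18,-90,0,0.2],[-10.1,-10.1,24.5,-24,-120,0,0.2],[-12.6,-12.6,30.6,-30,-150,0,0.2]]}}

```text
clock: 7.4
tcp_pos: [0.5142, -0.1571, 0.328]
orientation: [-1.18, -2.535, -0.402]
contact_force: [-0.3, -0.7, 0.0]
grip_width: 0.0687
gripper_force: 0.0
```

Emit:
{"method": "servo_tool", "body": {"commands": [[-2.5,-2.5,6.1,0,-2,-4,0.2],[-5,-5,12.2,0,-4,-8,0.2],[-7.6,-7.6,18.3,0,-6,-12,0.2],[-10.1,-10.1,24.5,0,-8,-16,0.2],[-12.6,-12.6,30.6,0,-10,-20,0.2]]}}

```text
clock: 7.82
tcp_pos: [0.5147, -0.1655, 0.3079]
orientation: [-0.494, -3.005, -0.126]
contact_force: [1.1, 0.4, 0.7]
grip_width: 0.0686
gripper_force: 0.0
```

Emit:
{"method": "servo_tool", "body": {"commands": [[-2.5,-2.5,6.1,0,0,0,0.2],[-5,-5,12.2,0,0,0,0.2],[-5,-5,12.2,0,0,0,0.2]]}}

```text
clock: 8.07
tcp_pos: [0.5136, -0.1638, 0.3082]
orientation: [-0.176, -3.134, -0.004]
contact_force: [-0.4, 0.1, 0.2]
grip_width: 0.0683
gripper_force: 0.0
```

```bash
python3 - <<'E'
from h import *
o=r.get_obs(); print(o["clock"],o["tcp_pos"],o["joints"].round(2),o["contact_force"].round(1))
go([.5135,-.168,.18],tool(83.2)); go([.5135,-.168,.115],tool(83.2))
for n in("side","top"):
    im,d,c=grab(n); cv2.imwrite(f"pics/{n}2.png",im); np.save(f"{n}2.npy",d)
im=cv2.imread("pics/side2.png"); im2=cv2.imread("pics/top2.png")
cv2.imwrite("pics/c2.png",np.hstack([cv2.resize(im[100:380,190:390],(400,560)),cv2.resize(im2[190:330,180:280],(400,560))]))
E
```

```text
8.0667 [ 0.51359904 -0.16384146  0.30823168] [-0.22  0.19  0.49  1.81 -0.1   1.17  1.76] [-0.4  0.1  0.2]
turn [-0.2 -0.1 -0.4] (0) shift [-1.000e-01 -4.200e+00 -1.282e+02] (128)
turn [-0.2 -0.1 -0.4] (0) shift [-1.000e-01 -4.200e+00 -1.932e+02] (193)
```

View pics/c2.png

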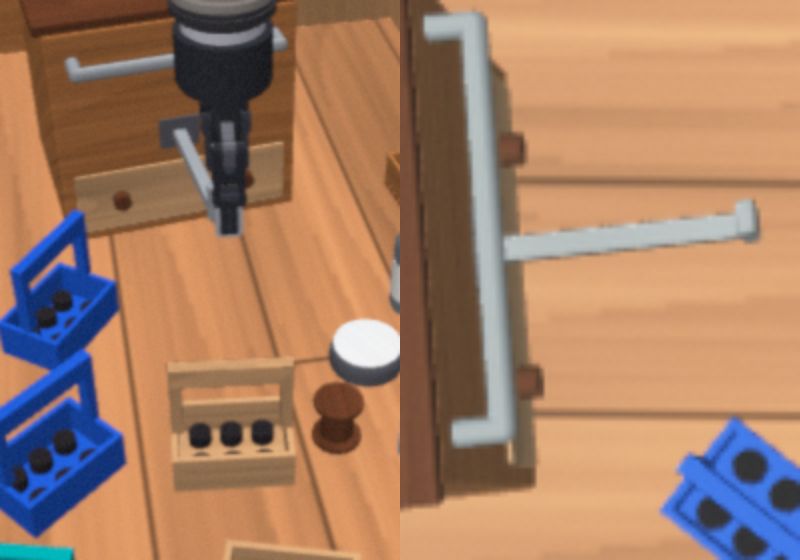

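The arm stays out, held by its catch. The tongue is at top view (266.5,245.5). The gripper stands over the tote, and the tote hasn't moved.

```bash
python3 - <<'E'
from h import *
c=r.camera_info("top"); im=cv2.imread("pics/top2.png"); hs=cv2.cvtColor(im,cv2.COLOR_BGR2HSV)
m=((hs[...,1]<60)&(hs[...,2]>110)).astype(np.uint8); m[:,:204]=0; m[:,280:]=0; m[:235]=0; m[262:]=0
for v in range(238,256): print(v,''.join('#' if x else '.' for x in m[v,204:275]))
print(onplane(c,[[264.5,245.5],[266.5,245.5],[268,245.5]],.177).round(4))
ys,xs=np.nonzero(m[:,215:255]); p=onplane(c,np.c_[xs+215,ys],.145); vx,vy,x0,y0=cv2.fitLine(p[:,:2].astype(np.float32),cv2.DIST_L2,0,.01,.01).ravel(); print(vx,vy,x0,y0,np.degrees(np.arctan2(vy,vx)))
E
```

```text
238 #......................................................................
239 #......................................................................
240 #...........................................................####.......
241 #...........................................................#####......
242 #...........................................................#####......
243 #........................................................########......
244 #..............................................###################.....
245 #.....................................############################.....
246 #...........................######################################.....
247 #.................################################################.....
248 #.####..########################################################.#.....
249 ##################################################################.....
250 #####################################################..........#.......
251 ###########################################............................
252 #################################......................................
253 ########################...............................................
254 ##############.........................................................
255 ##.....................................................................
[[0.5358 0.0679 0.177 ]
 [0.5359 0.0629 0.177 ]
 [0.5359 0.0592 0.177 ]]
0.1189503 -0.9929002 0.53046405 0.14681949 -83.16847
```

Emit:
{"method": "servo_tool", "body": {"commands": [[0,0,0,0,-4,-38,0.2],[0,0,0,0,-4,-76,0.2],[0,0,0,0,-4,-114,0.2],[0,0,0,0,-4,-150,0.2],[0,0,0,0,-4,-150,0.2]]}}

```text
clock: 8.58
tcp_pos: [0.5099, -0.1689, 0.1516]
orientation: [-0.191, -3.119, -0.006]
contact_force: [-0.3, 0.4, 0.1]
grip_width: 0.0687
gripper_force: 0.0
```

```bash
python3 - <<'E'
from h import *
print(r.get_obs()["tcp_pos"]); go([.4897,-.165,.104],tool(83.2))
E
```

```text
[ 0.50990971 -0.16885711  0.15158386]
turn [-0.3 -1.   0.2] (1) shift [-20.2   3.9 -47.6] (52)
```

Emit:
{"method": "servo_tool", "body": {"commands": [[0,0,0,-12,1.5,0,0.2],[0,0,0,-24,3,0,0.2],[0,0,0,-24,3,-25,0.2],[0,0,0,-24,3,-54,0.2],[0,0,0,-24,3,-54,0.2]]}}

```text
clock: 9.0
tcp_pos: [0.4886, -0.1663, 0.1019]
orientation: [-0.189, -3.126, -0.005]
contact_force: [-0.7, 0.8, -0.2]
grip_width: 0.0681
gripper_force: 0.0
```

Emit:
{"method": "servo_tool", "body": {"commands": [[0,0,0,0,0,0,0.6],[0,0,0,0,0,0,1],[0,0,0,0,0,0,1],[0,0,0,0,0,0,1],[0,0,0,0,0,0,1]], "force": 80}}

```text
clock: 9.42
tcp_pos: [0.4913, -0.1659, 0.1053]
orientation: [-0.185, -3.134, -0.005]
contact_force: [-0.7, 1.0, 1.6]
grip_width: 0.013
gripper_force: 78.5
```

Emit:
{"method": "servo_tool", "body": {"commands": [[0,0,0,0,0,0,1],[0,0,0,0,0,8,1],[0,0,0,0,0,20,1],[0,0,0,0,0,30,1],[0,0,0,0,0,30,1]]}}

```text
clock: 9.83
tcp_pos: [0.4911, -0.1668, 0.136]
orientation: [-0.186, -3.135, -0.003]
contact_force: [0.9, 0.0, -2.9]
grip_width: 0.013
gripper_force: 78.3
```

```bash
python3 - <<'E'
from h import *
o=r.get_obs(); print(o["clock"],o["tcp_pos"],o["contact_force"].round(1),o["grip_width"])
im,d,c=grab("side"); im2,d2,c2=grab("top"); np.save("d3.npy",d)
cv2.imwrite("pics/c3.png",np.hstack([cv2.resize(im[200:400,220:400],(450,500)),cv2.resize(im2[180:320,290:390],(350,500))]))
go(o["tcp_pos"],tool(96.8))
E
```

```text
9.8333 [ 0.49113135 -0.16684295  0.135957  ] [ 0.9  0.  -2.9] 0.01300976506586615
turn [-0.1 -0.2 13.6] (14) shift [ 0.8 -0.5  1.7] (2)
```

View pics/c3.png

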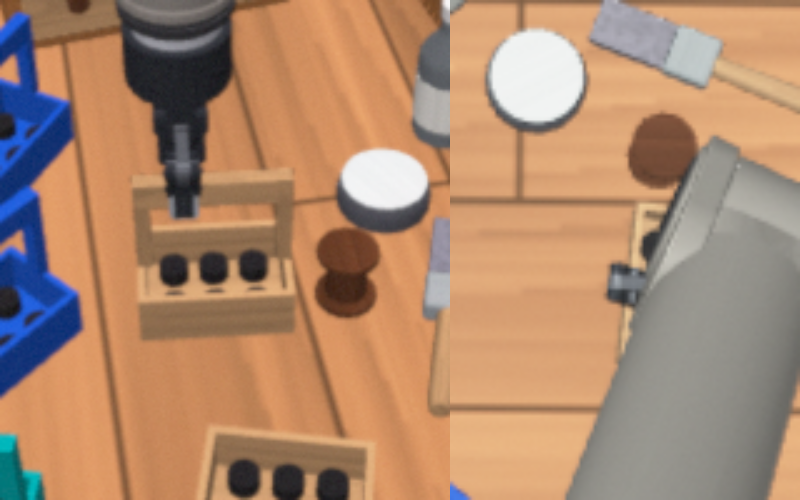

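```bash
python3 - <<'E'
from h import *
d=np.load("d3.npy"); c=r.camera_info("side"); o=r.get_obs()
vv,uu=np.mgrid[262:300,268:345]; px=np.c_[uu.ravel(),vv.ravel()]; P=depthpts(c,px,d)
ax=np.array([.993,-.12]); s=(P[:,:2]-o["tcp_pos"][:2])@ax; t=(P[:,:2]-o["tcp_pos"][:2])@np.array([.12,.993])
m=(abs(t)<.02)&(P[:,2]>.13)
print("lateral extent",np.percentile(s[m],[0,1,99,100]).round(4))
for a in np.arange(-.045,.09,.012):
    k=m&(abs(s-a)<.006); 
    if k.sum()>3: print(a.round(3),k.sum(),np.sort(P[k,2])[-6:-1].mean().round(4),t[k].mean().round(4))
# side view box bottom edges etc
L=.0225; lat=np.array([np.cos(np.radians(6.6)),np.sin(np.radians(6.6))]); inn=np.array([-.1155,.9933])
tg=np.array([.537,.0637])
for nm,a in(("pre",-.075),("at",.035)):
    q=tg+inn*a-lat*L; 
    for h in(.188,.145): print(nm,h); go([q[0],q[1],h-.005],tool(96.6))
E
```

```text
lateral extent [-0.0379 -0.0369  0.0814  0.082 ]
-0.033 109 0.1672 -0.0058
-0.021 86 0.1672 -0.0054
-0.009 53 0.2043 -0.0124
0.003 46 0.1657 -0.0174
0.015 69 0.1947 -0.0075
0.027 86 0.1673 -0.005
0.039 92 0.1675 -0.0045
0.051 82 0.167 -0.0053
0.063 89 0.1675 -0.0051
0.075 113 0.1666 -0.0049
0.087 15 0.1623 -0.0057
pre 0.188
turn [-0.1 -0.2 13.4] (13) shift [ 33.  152.9  48.7] (164)
pre 0.145
turn [-0.1 -0.2 13.4] (13) shift [ 33.  152.9   5.7] (157)
at 0.188
turn [-0.1 -0.2 13.4] (13) shift [ 20.3 262.2  48.7] (267)
at 0.145
turn [-0.1 -0.2 13.4] (13) shift [ 20.3 262.2   5.7] (263)
```

Emit:
{"method": "servo_tool", "body": {"commands": [[0,0,2.5,0,0,25,1],[0,0,5,8,35,40,1],[0,0,8,16,75,46,1],[0,0,11,25,115,46,1],[0,0,13.4,33,152,46,1]]}}

```text
clock: 10.35
tcp_pos: [0.5233, -0.0121, 0.1801]
orientation: [0.186, -3.132, -0.004]
contact_force: [0.5, -0.4, -2.9]
grip_width: 0.0125
gripper_force: 78.9
```

Emit:
{"method": "servo_tool", "body": {"commands": [[0,0,0,0,0,0,1],[0,0,0,0,0,0,1]]}}

```text
clock: 10.52
tcp_pos: [0.523, -0.0113, 0.1792]
orientation: [0.191, -3.13, -0.004]
contact_force: [-0.1, -1.3, -3.4]
grip_width: 0.0129
gripper_force: 79.1
```

```bash
python3 - <<'E'
from h import *
o=r.get_obs(); print(o["clock"],o["tcp_pos"],o["grip_width"])
L=.0225; lat=np.array([np.cos(np.radians(6.6)),np.sin(np.radians(6.6))]); inn=np.array([-.1155,.9933]); tg=np.array([.537,.0637])
q=tg+inn*.035-lat*L; go([q[0],q[1],.183],tool(96.6))
im,d,c=grab("side"); np.save("d4.npy",d); cv2.imwrite("pics/c4.png",cv2.resize(im[110:300,200:390],(600,600)))
# predicted tote points at current pose, from tool
vv,uu=np.mgrid[200:300,230:360]; P=depthpts(c,np.c_[uu.ravel(),vv.ravel()],d)
t=(P[:,:2]-o["tcp_pos"][:2])@inn; s=(P[:,:2]-o["tcp_pos"][:2])@lat
m=(t<-.03)&(t>-.05)&(abs(s-L)<.06)&(P[:,2]>.05); print("front wall top z",np.percentile(P[m,2],[50,90,97]).round(4),m.sum())
E
```

```text
10.5167 [ 0.52302474 -0.01125308  0.1791596 ] 0.012895620973224959
turn [-0.1 -0.3 -0.4] (1) shift [-12.4 107.1   3.8] (108)
front wall top z [0.1023 0.1202 0.2342] 1021
```

View pics/c4.png

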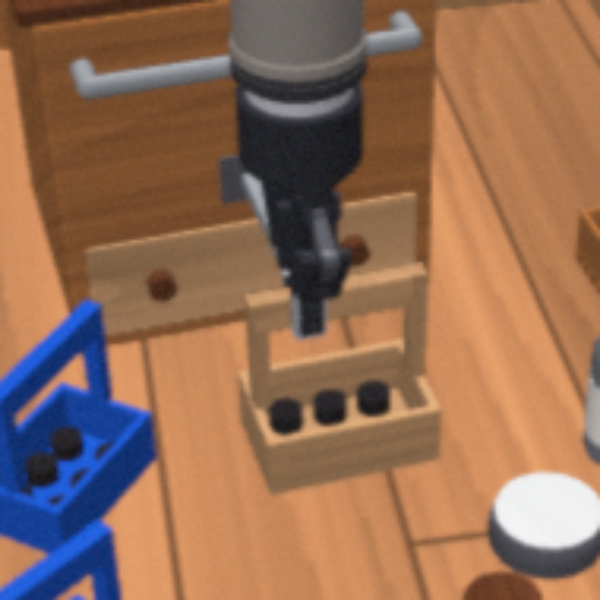

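The tote is upright and level in the gripper, in front of the arm's end. Its box rim (about .120) is below the bar, and the handle rail's underside (about .185) is above the tongue.

Emit:
{"method": "servo_tool", "body": {"commands": [[0,0,0,0,0,3,1],[0,0,0,-2,16,3,1],[0,0,0,-4,32,3,1],[0,0,0,-6,48,3,1],[0,0,0,-7,62,3,1]]}}

```text
clock: 10.98
tcp_pos: [0.5157, 0.0466, 0.1829]
orientation: [0.176, -3.131, -0.003]
contact_force: [0.5, 0.1, -2.8]
grip_width: 0.0132
gripper_force: 79.0
```

Emit:
{"method": "servo_tool", "body": {"commands": [[0,0,0,-1,12,0,1],[0,0,0,-3,24,0,1],[0,0,0,-4,36,0,1],[0,0,0,-5,45,0,1],[0,0,0,-5,45,0,1]]}}

```text
clock: 11.4
tcp_pos: [0.511, 0.0945, 0.1829]
orientation: [0.185, -3.131, -0.004]
contact_force: [1.1, 0.3, -4.0]
grip_width: 0.0129
gripper_force: 79.1
```

```bash
python3 - <<'E'
from h import *
o=r.get_obs(); print(o["clock"],o["tcp_pos"],o["contact_force"],o["grip_width"])
im,d,c=grab("side"); im2,d2,c2=grab("top")
cv2.imwrite("pics/c5.png",np.hstack([cv2.resize(im[110:270,210:370],(500,500)),cv2.resize(im2[190:310,190:260+2],(300,500))]))
L=.0225; lat=np.array([np.cos(np.radians(6.6)),np.sin(np.radians(6.6))]); inn=np.array([-.1155,.9933]); tg=np.array([.537,.0637])
q=tg+inn*.035-lat*L; go([q[0],q[1],.140],tool(96.6))
E
```

```text
11.4 [0.51103223 0.09453892 0.18290812] [ 1.08574584  0.33400617 -4.00013904] 0.012875327980649847
turn [-0.1 -0.3 -0. ] (0) shift [ -0.6   3.6 -42.9] (43)
```

View pics/c5.png

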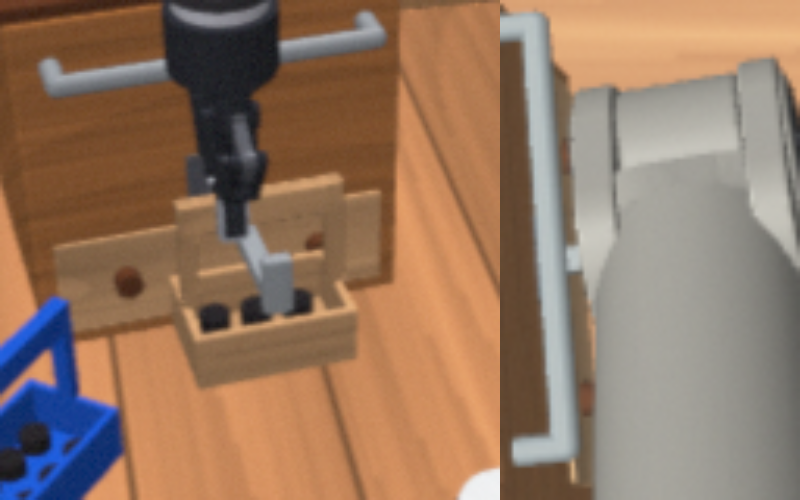

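The tongue is in front of the handle and the bar runs through the window. Lowering.

Emit:
{"method": "servo_tool", "body": {"commands": [[0,0,0,-0.5,3.5,-10,1],[0,0,0,-0.5,3.5,-20,1],[0,0,0,-0.5,3.5,-30,1],[0,0,0,-0.5,3.5,-37,1],[0,0,0,-0.5,3.5,-37,1]]}}

```text
clock: 11.92
tcp_pos: [0.5092, 0.0954, 0.1437]
orientation: [0.181, -3.128, -0.001]
contact_force: [-0.8, -0.2, -4.3]
grip_width: 0.0127
gripper_force: 79.0
```

Emit:
{"method": "servo_tool", "body": {"commands": [[0,0,0,0,0,-2,1],[0,0,0,0,0,-4,1],[0,0,0,0,0,-5,1],[0,0,0,0,0,-5,1]]}}

```text
clock: 12.25
tcp_pos: [0.5108, 0.0962, 0.141]
orientation: [0.182, -3.132, -0.003]
contact_force: [-0.3, -0.2, -4.1]
grip_width: 0.0128
gripper_force: 79.0
```

Emit:
{"method": "servo_tool", "body": {"commands": [[0,0,0,0,0,-1,1],[0,0,0,0,0,-2,1],[0,0,0,0,0,-2,1],[0,0,0,0,0,-2,1]]}}

```text
clock: 12.58
tcp_pos: [0.511, 0.0963, 0.14]
orientation: [0.182, -3.133, -0.004]
contact_force: [-3.0, 0.0, 4.9]
grip_width: 0.0127
gripper_force: 80.6
```

Contact: the bar carries the handle. Opening gently.

Emit:
{"method": "servo_tool", "body": {"commands": [[0,0,0,0,0,1,1],[0,0,0,0,0,1,0.75],[0,0,0,0,0,1,0.65],[0,0,0,0,0,1,0.55],[0,0,0,0,0,1,0.55]]}}

```text
clock: 13.0
tcp_pos: [0.511, 0.0963, 0.1401]
orientation: [0.182, -3.132, -0.003]
contact_force: [0.9, -0.2, 0.7]
grip_width: 0.0386
gripper_force: 0.0
```

Emit:
{"method": "servo_tool", "body": {"commands": [[0,0,0,0,0,0,0.55],[0,0,0,0,0,10,0.55],[0,0,0,0,0,25,0.55],[0,0,0,0,0,55,0.55],[0,0,0,0,0,90,0.55]]}}

```text
clock: 13.42
tcp_pos: [0.5094, 0.0957, 0.2302]
orientation: [0.181, -3.128, -0.001]
contact_force: [1.0, 1.3, 0.3]
grip_width: 0.0384
gripper_force: 0.0
```

Emit:
{"method": "servo_tool", "body": {"commands": [[0,0,0,0,-20,25,0.55],[0,0,0,-10,-55,50,0.55],[0,0,0,-25,-90,75,0.55],[0,0,0,-40,-125,90,0.55],[0,0,0,-50,-160,90,0.55]]}}

```text
clock: 13.83
tcp_pos: [0.4613, -0.0648, 0.3239]
orientation: [-0.184, 3.135, 0.005]
contact_force: [1.2, -1.2, -0.1]
grip_width: 0.0386
gripper_force: 0.0
```

Emit:
{"method": "servo_tool", "body": {"commands": [[0,0,0,0,-30,0,0.55],[0,0,0,0,-60,0,0.55],[0,0,0,0,-60,0,0.55],[0,0,0,0,-60,0,0.55],[0,0,0,0,-60,0,0.55]]}}

```text
clock: 14.25
tcp_pos: [0.4607, -0.1232, 0.3203]
orientation: [0.182, -3.132, -0.004]
contact_force: [-0.0, -0.1, -0.6]
grip_width: 0.0386
gripper_force: 0.0
```

```bash
python3 - <<'E'
from h import *
o=r.get_obs(); print(o["clock"],o["tcp_pos"],o["contact_force"],o["grip_width"])
im,d,c=grab("side"); im2,d2,c2=grab("top")
cv2.imwrite("pics/c6.png",np.hstack([cv2.resize(im[110:310,200:400],(500,500)),cv2.resize(im2[190:310,190:262],(300,500))]))
lat=np.array([np.cos(np.radians(6.6)),np.sin(np.radians(6.6))]); inn=np.array([-.1155,.9933]); tg=np.array([.537,.0637])
vv,uu=np.mgrid[120:280,220:360]; P=depthpts(c,np.c_[uu.ravel(),vv.ravel()],d)
t=(P[:,:2]-tg)@inn; s=(P[:,:2]-tg)@lat
for a in(-.05,-.03,.02,.035,.05):
    k=(abs(s-a)<.006)&(abs(t-.033)<.015)&(P[:,2]>.14)&(P[:,2]<.2); print(a,k.sum(),np.sort(P[k,2])[-6:-1].mean().round(4),t[k].mean().round(4))
E
```

```text
14.25 [ 0.46072777 -0.12318506  0.32029345] [-0.01822478 -0.10611693 -0.60445838] 0.03857740835711551
-0.05 17 0.151 0.0286
-0.03 62 0.1702 0.0307
0.02 51 0.171 0.0307
0.035 59 0.1709 0.0303
0.05 69 0.172 0.0303
```

View pics/c6.png

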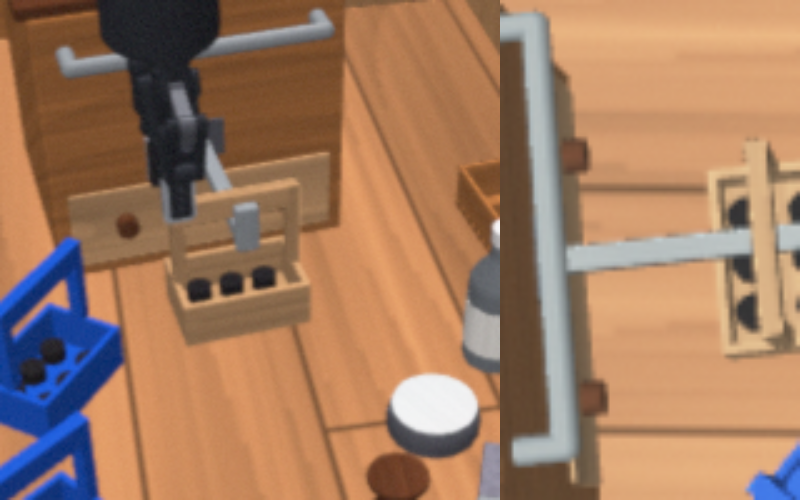

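The tote hangs level on the arm behind the tongue, at about 35 mm. Its rail top is at .170–.172, and the gripper is clear of everything.

```bash
python3 -c "
from bench import r
print(r.hand_in())"
```

```text
the job is handed in; nothing more can be done
None
```

I drew the hanging arm out to its stop at about 138 mm and the catch holds it there; the tote hangs upright and free behind the tongue, I let go and handed the job in at about 14 s, but no verdict came back.

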